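# Take the reference flat from under the divider and repack the case

### The job

Fetch the round reference flat out of the bottom of the instrument case and seat it gently, glass up, in the ring on the tip-tilt stage. To get at it, first stand the lens barrel and the optic box that are on the divider on the bench mat, then lift out the empty divider and lay it flat on the mat too, beside them. With the flat on the stage, repack the case: divider fully down in its place, then the barrel and the optic box upright and square where each one stood before; leave the square beamsplitter in the case and the other things on the bench alone.

Things in the scene. Friction and masses are not known exactly. Their poses are not given: they have to be found in the camera images.
- case: Open aluminium case (lid lies apart), fixed, 166 (x) x 266 (y) x 76 mm high, walls 6 mm. Origin: centre of underside, handle on -x side. Foam floor at z = 12 mm. A foam middle wall (y = 0, 20 mm thick) and foam ledges (15 mm) at both y ends rise to z = 52 mm, bearing the divider. Two bottom bays, 154 (x) x 102 (y) mm, centred at y = -61 and +61 mm: flat in one, beamsplitter in the other.
- divider: Loose grey plate, 142 (x) x 242 (y) x 6 mm, 0.22 kg, in the case on the foam, 6 mm play all round. Origin: centre of underside, z up; half a turn makes no difference. A window 52 x 63 mm at each y end. Carrying bar along y over its middle: 10 mm wide (x), 64 mm long, 26 to 38 mm above the underside, posts at its ends. Barrel and box stand 13 mm off the bar, one each side: no room for fingers.
- barrel: Loose black round lens barrel with glass on top, 48 mm diameter, 60 mm tall (44 mm diameter from z = 13 to 44 mm), about 0.22 kg. Stands on the divider, 42 mm to one side (-x or +x of the case) of the bar, within 10 mm of the middle along y. Origin: centre of underside, z up.
- optic_box: Loose closed white plastic box, 48 (x) x 56 (y) x 44 mm tall, about 0.12 kg. Stands on the divider on the other side of the bar from the barrel, about square with the case. Origin: centre of underside, z up.
- flat: Loose reference flat: round aluminium cell with bluish glass on top, 60 mm diameter, 34 mm tall, straight sides, about 0.3 kg. Stands glass up on the foam floor of one bay, within 5 mm of the bay's centre, under the divider and seen through a window. Origin: centre of underside, z up.
- cube: Square beamsplitter block, black with a square glass, 58 x 58 x 34 mm, 0.35 kg, loose, in the other bottom bay. It stays there. Origin: centre of underside, z up.
- stage: Black tip-tilt stage, fixed, rigid, 130 x 130 mm, top plate at z = 36 mm. Origin: centre of underside, z up. On the plate, centred, a raised aluminium ring, 72 mm inside and 84 mm outside diameter, 4 mm high: the flat stands inside it on the plate. Brass knobs, 15 mm diameter, tops at z = 47 mm, at (-50,-50), (-50,+50), (+50,-50) mm.
- mat: Plain blue-grey bench mat, fixed, 250 (x) x 280 (y) x 2 mm, empty at the start: the side area. Origin: centre of its underside; z up. Large enough for the divider, laid with its long side along y, and the two small things next to it.
- holder: Bystander: black upright optics holder with two thumbscrews on top, 70 x 90 x 136 mm, 0.8 kg, loose. Not to be moved. Origin: centre of its underside.
- controller: Bystander: blue hand controller lying on the bench, 120 x 62 x 25 mm, 0.25 kg, loose. Not to be moved. Origin: centre of its underside.
There are look-alikes about, which are no part of the job. What is shaped like the stage but green or pink is not meant.

How it is judged:
By the outcome, as a careful person would: the job done as asked, in the order asked, and still so for the second after the job is handed in, with the robot touching nothing.
It also fails if it takes over 147 s, if anything falls off the work surface, if the arm or the gripper's body presses on something with over 40 N, if the wrist force passes 120 N, or if a joint passes its speed limit or range.

### The arm

A 7-joint arm with a two-finger parallel gripper is mounted at the origin on the work surface. World frame = base frame: x ahead of the robot, y to its left, z up, the work surface at z = 0. Lengths are in m, angles in rad, forces in N, time in s.
With the tool pointing down it reaches from about 0.4 to 0.85 m from the base axis. Payload 4.5 kg.
Tool frame: the origin (TCP) lies where the fingers leave the gripper's body, on its centre line; the fingertips stand 64 mm ahead of it and the grasp point (between the pads) lies 45 mm ahead of it; z points along the fingers, y is the direction in which the jaws open and shut (so a half turn about z gives the same grasp; the last joint's range is limited). The gripper opens to 88 mm and grips with 3 to 60 N. Pads are 18 mm wide; open, the fingers measure 123 mm over their backs; the gripper's body (75 mm by 187 mm) begins 45 mm behind the grasp point.
Start: joints at [1.283, 0.689, -0.195, 1.565, 0.157, 0.902, -0.215], TCP at [0.198, -0.593, 0.303] pointing down, gripper open.
Joint ranges: [-3.01, 3.01], [-0.46, 2.08], [-1.47, 1.51], [0.13, 2.56], [-1, 4.14], [0.04, 2.09], [-2.66, 2.66]. Speed limits (rad/s): [2.57, 2.57, 3.14, 3.14, 3.14, 3.14, 3.14].

### API

Orientations are given as a unit quaternion [x, y, z, w].
In Python, from plant import monitor, snapshot, workorder, finder gives the robot as it stands.
- The arm moves only by the tool carry_out, never from a script. Its argument "motion" is one flat list of numbers, 6 for each row, row after row: the shift along the tool's x, y, z in cm, then the turn, a rotation vector about the tool's x, y, z in rad. In form: [x, y, z, rx, ry, rz, x, y, z, rx, ry, rz, ...]. A call has 1 to 8 rows; each row shifts and turns the commanded pose from where the row before left it, along the tool's axes as they then stand; what a row does not reach is not made up. A row lasts 1/8 s, in which the tool goes at most 62.5 mm and 10.7 degrees, less where a joint would pass 70% of its speed; a pose out of reach is approached as far as the arm can. A call with a gripper value outside its range is refused whole. "hand" is the finger opening in cm, from 0 to 8.81, set as the call begins (left out, the last holds). The fingers move at their own pace and stop on an object; "grip_force" is the grip in N (left out, the last holds). Time passes only in rows, so rows that do not move let the fingers close. It gives the time, the measured TCP pose, the force and the opening at its end, in the units of the state.
- monitor.get_state(): the state, without advancing time (a new reading comes with each control period).
- snapshot(name): name is "side" or "top" or "wrist"; returns a dict with "frame" (480x640x3 uint8, red, green, blue), "range_z" (480x640 float32, m along the optical axis (not along the pixel's ray), 0 where there is no reading), "fx", "fy", "cx", "cy" (pixels), "D" ([k1, k2, p1, p2, k3] as OpenCV has them; the pictures are not rectified), "rvec" (rotation vector, rad) and "tvec" (3), from world to camera coordinates, as OpenCV has them; the wrist camera has in their place "hand_eye" (4x4, takes a point from camera to tool coordinates, whose origin is the TCP and whose axes are the flange's). Camera axes: x right, y down, z forward; pixel columns grow to the right and rows downward; lengths in m; the calibration is good to about 2 mm. A picture is of the moment at which its call begins: read the wrist's pose just before it.
- workorder.finish_job(): hands the job in, once; it reports no verdict.
Trained networks look in a picture, given as the dict that the camera call returned (one of the last four; its "shot" number tells which), for a name from the list of things; names that differ only in an ending like _2 or _b are one class to them, and where a whole thing is asked for, a point or a joint stands for the part that bears it (a point fixed in the world has none). Each returns a list of dicts, best first, with "p" (0 to 1); they miss things now and then, are a little off and sometimes report something else, mostly with a low value. They report only what shows in the picture. A call takes as long as a camera call. They do not tell look-alikes from the thing itself.
- finder.masks_of(picture, thing): "pixels" (480x640 bool, what is visible of it) and "extent" ([left, top, right, bottom] in pixels, round what is visible of it).
The state is a dict: "clock": time; "q": joint angles; "qd": joint speeds; "joint_torque": joint torques, N m; "tool_pos": TCP position; "eef_rot": TCP orientation; "contact_force": force on the tool from outside, world axes, zero at the start; "moment": the same for the moment, N m; "opening": opening from 0.0 (shut) to 1.0 (fully open).
Only numpy, scipy, OpenCV 4.12 (cv2) and the standard library are available. Lean on these libraries where they do the work, as an engineer would, in place of code of your own. Each camera call takes 0.05 s, during which the arm holds its last target. There are 200 camera calls.

## Working session

There is one attempt and no reset: what is moved stays moved. The work goes in short steps, Python scripts to look and compute and a tool call to move; the robot and the scene stay as the last step left them, time stands still between calls to the robot, and variables do not carry over. Pictures are saved under pics/ and viewed, about 12 in all and at most 16, crops included, and the job is handed in when it is done.

Besides the shell and the picture viewer there is one more tool, called after "Request:" as name(argument=value, ...) on one line, values as JSON. carry_out: Moves the arm, as the interface text tells. Its arguments: {"type":"object","properties":{"motion":{"type":"array"},"hand":{"type":"number"},"grip_force":{"type":"number"}},"required":["motion"]}

```bash
ls; mkdir -p pics; cat > h.py <<'E'
import numpy as np,cv2
from scipy.spatial.transform import Rotation as R
from plant import monitor, snapshot, workorder, finder
def save(s,n,crop=None,scale=1):
    f=s["frame"][:,:,::-1]
    if crop: f=f[crop[1]:crop[3],crop[0]:crop[2]]
    cv2.imwrite("pics/"+n+".png",cv2.resize(f,None,fx=scale,fy=scale))
def pose(s,st=None):
    if "rvec" in s:
        Rm=cv2.Rodrigues(np.array(s["rvec"],float))[0]; t=np.array(s["tvec"],float).ravel()
        return Rm.T,-Rm.T@t
    H=np.array(s["hand_eye"]); Rt=R.from_quat(st["eef_rot"]).as_matrix()
    return Rt@H[:3,:3],Rt@H[:3,3]+np.array(st["tool_pos"])
def cloud(s,st=None):
    v,u=np.mgrid[0:480,0:640]
    K=np.array([[s["fx"],0,s["cx"]],[0,s["fy"],s["cy"]],[0,0,1.]])
    p=cv2.undistortPoints(np.stack([u,v],-1).reshape(-1,1,2).astype(np.float64),K,np.array(s["D"],float)).reshape(480,640,2)
    z=s["range_z"].astype(float); z=np.where(z>0,z,np.nan)
    P=np.dstack([p[...,0]*z,p[...,1]*z,z])
    A,b=pose(s,st); return P@A.T+b
def st():
    s=monitor.get_state()
    print(round(s["clock"],2),"tcp",np.round(s["tool_pos"],4),"R",np.round(R.from_quat(s["eef_rot"]).as_matrix(),3).tolist(),"F",np.round(s["contact_force"],1),"op",round(s["opening"],3),"q",np.round(s["q"],2))
    return s
E
python3 - <<'E'
from h import *
s0=st()
for c in ["top","side"]:
    s=snapshot(c); save(s,c+"0"); P=cloud(s)
    print(c,"cam",pose(s)[1])
    for n in ["case","divider","barrel","optic_box","flat","cube","stage","mat","holder","controller"]:
        for d in finder.masks_of(s,n)[:3]:
            m=d["pixels"]; Q=P[m]; Q=Q[~np.isnan(Q[:,0])]
            if len(Q)==0: continue
            zt=np.percentile(Q[:,2],95); T=Q[Q[:,2]>zt-.006]
            (c0,wh,a)=cv2.minAreaRect((T[:,:2]*1000).astype(np.float32))
            print(n,round(d["p"],2),d["extent"],len(Q),"med",np.median(Q,0).round(3),"top z",zt.round(3),"rect",np.round(c0),np.round(wh),round(a,1))
E
```

```text
pics
0.0 tcp [ 0.1975 -0.5924  0.3019] R [[0.949, 0.316, -0.001], [0.316, -0.949, 0.002], [-0.0, -0.002, -1.0]] F [ 0.1  0.3 -0.4] op 1.004 q [ 1.28  0.69 -0.19  1.57  0.16  0.9  -0.22]
top cam [0.33868919 0.03870724 1.26287261]
divider 0.57 [451.1, 218.2, 558.5, 287.0] 4422 med [ 0.5   -0.345  0.058] top z 0.066 rect [ 497. -359.] [141. 247.] 7.0
divider 0.47 [291.6, 185.4, 412.3, 297.2] 11942 med [ 0.529 -0.014  0.001] top z 0.006 rect [531. -14.] [282. 254.] 86.0
barrel 0.68 [292.1, 184.8, 414.8, 294.1] 11808 med [ 0.529 -0.014  0.001] top z 0.006 rect [531. -14.] [280. 250.] 86.6
barrel 0.67 [494.5, 217.9, 521.0, 244.4] 534 med [ 0.537 -0.352  0.116] top z 0.121 rect [ 541. -357.] [44. 45.] 87.9
optic_box 0.79 [497.6, 255.4, 526.7, 282.5] 674 med [ 0.456 -0.357  0.101] top z 0.105 rect [ 456. -364.] [48. 55.] 5.0
flat 0.84 [518.7, 239.1, 538.8, 261.2] 388 med [ 0.506 -0.427  0.046] top z 0.05 rect [ 506. -425.] [56. 51.] 39.1
flat 0.32 [438.6, 127.8, 486.7, 177.1] 1265 med [ 0.727 -0.27   0.032] top z 0.134 rect [ 741. -274.] [16. 53.] 21.3
cube 0.68 [462.7, 244.7, 491.9, 270.0] 
[... 1636 characters left out ...]
.] 18.1
cube 0.35 [260.0, 306.9, 329.0, 361.9] 2306 med [0.5   0.389 0.036] top z 0.043 rect [505. 370.] [120. 121.] 80.4
stage 0.71 [259.9, 308.4, 327.5, 361.7] 2211 med [0.498 0.389 0.036] top z 0.043 rect [505. 370.] [120. 121.] 80.6
stage 0.63 [306.1, 361.1, 379.4, 414.4] 2806 med [0.345 0.554 0.036] top z 0.043 rect [348. 538.] [119. 124.] 5.6
mat 0.85 [261.2, 233.4, 358.9, 288.7] 3976 med [0.527 0.001 0.003] top z 0.007 rect [529. -12.] [288. 253.] 86.6
holder 0.74 [263.5, 181.7, 286.2, 223.9] 512 med [ 0.73  -0.252  0.05 ] top z 0.133 rect [ 738. -267.] [15. 53.] 21.3
controller 0.67 [199.3, 289.5, 242.2, 317.1] 736 med [0.732 0.272 0.023] top z 0.028 rect [737. 264.] [ 61. 121.] 52.7
```

View pics/top0.png

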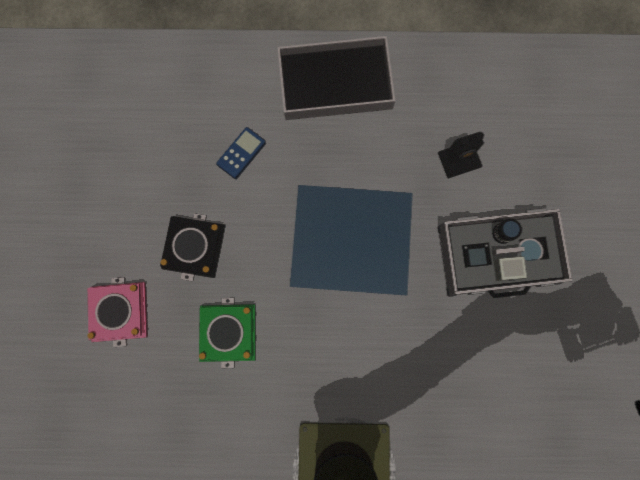

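Request:
carry_out(motion=[4.5,-1.5,-0.7,0,0,0,4.5,-1.5,-0.7,0,0,0,4.5,-1.5,-0.7,0,0,0,4.5,-1.5,-0.7,0,0,0,4.5,-1.5,-0.7,0,0,0,4.5,-1.5,-0.7,0,0,0,4.5,-1.5,-0.7,0,0,0.1,0,0,0,0,0,0.1])

```text
clock: 2.1
tool_pos: [0.468, -0.3895, 0.3524]
eef_rot: [0.998, 0.063, 0.002, -0.001]
contact_force: [-0.1, -0.9, -0.4]
opening: 0.999
```

Request:
carry_out(motion=[0,0,0,0,0,0,0,0,0,0,0,0])

```text
clock: 2.35
tool_pos: [0.4625, -0.3943, 0.3516]
eef_rot: [0.998, 0.061, -0.0, 0.0]
contact_force: [-0.1, -0.9, 0.5]
opening: 1.001
```

```bash
cat >> h.py <<'E'
def plan(xyz,yaw_deg,s=None):
    s=s or monitor.get_state(); Rt=R.from_quat(s["eef_rot"]).as_matrix()
    d=Rt.T@(np.array(xyz)-np.array(s["tool_pos"]))*100
    y=np.degrees(np.arctan2(Rt[1,0],Rt[0,0])); dy=(yaw_deg-y+180)%360-180
    print("shift cm",d.round(2),"rz",round(-np.radians(dy),3),"(half-turn alt",round(-np.radians((dy+360)%360-180),3),") yaw now",round(y,1))
def fit(T):
    c0,wh,a=cv2.minAreaRect((T[:,:2]*1000).astype(np.float32)); return np.round(c0,1),np.round(wh,1),round(a,1)
E
python3 - <<'E'
from h import *
s0=st(); s=snapshot("wrist"); save(s,"w1"); P=cloud(s,s0); print("cam",pose(s,s0)[1], np.array(s["hand_eye"]).round(3).tolist())
np.save("w1P.npy",P)
for n in ["case","divider","barrel","optic_box","flat","cube"]:
    for d in finder.masks_of(s,n)[:2]:
        Q=P[d["pixels"]]; Q=Q[~np.isnan(Q[:,0])]
        if len(Q)<30: continue
        zt=np.percentile(Q[:,2],95); T=Q[abs(Q[:,2]-zt)<.006]
        print(n,round(d["p"],2),d["extent"],len(Q),"med",np.median(Q,0).round(3),"zt",zt.round(3),*fit(T))
E
```

```text
2.35 tcp [ 0.4625 -0.3943  0.3516] R [[0.993, 0.122, -0.001], [0.122, -0.993, -0.0], [-0.001, 0.0, -1.0]] F [-0.1 -0.9  0.5] op 1.001 q [ 0.7   0.61 -0.12  1.56  0.08  0.98 -0.9 ]
cam [ 0.5429985  -0.38570128  0.43348342] [[0.001, -0.952, -0.307, 0.081], [1.0, 0.001, 0.001, 0.001], [-0.001, -0.307, 0.952, -0.082], [0.0, 0.0, 0.0, 1.0]]
case 0.76 [136.6, 52.7, 449.8, 252.7] 17470 med [ 0.514 -0.365  0.068] zt 0.077 [ 501.1 -365.1] [172.1 266.7] 7.0
barrel 0.85 [260.3, 77.7, 318.1, 145.1] 3062 med [ 0.541 -0.36   0.118] zt 0.12 [ 540.8 -360.4] [46.1 46.7] 7.7
optic_box 0.86 [258.7, 175.0, 319.8, 240.8] 3754 med [ 0.461 -0.367  0.102] zt 0.103 [ 457.3 -367.1] [48.  55.2] 4.2
flat 0.68 [330.9, 131.8, 391.1, 184.6] 2831 med [ 0.505 -0.428  0.047] zt 0.048 [ 504.2 -429.5] [52.2 55.8] 7.1
cube 0.78 [198.7, 128.9, 259.1, 184.9] 3035 med [ 0.491 -0.303  0.046] zt 0.048 [ 489.6 -302.8] [52.3 54.7] 6.9
```

View pics/w1.png

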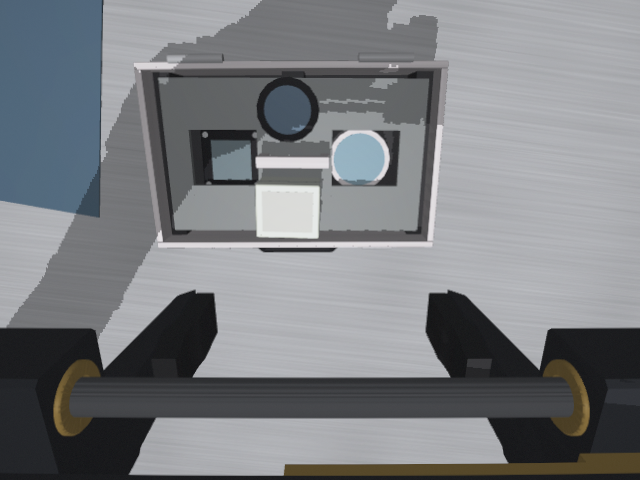

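```bash
python3 - <<'E'
from h import *
P=np.load("w1P.npy"); Q=P.reshape(-1,3)
def sel(z0,z1,x0,x1,y0,y1):
    m=(Q[:,2]>z0)&(Q[:,2]<z1)&(Q[:,0]>x0)&(Q[:,0]<x1)&(Q[:,1]>y0)&(Q[:,1]<y1); return Q[m]
th=np.radians(7); 
bar=sel(.085,.096,.485,.515,-.41,-.32); print("bar",len(bar),np.median(bar,0),fit(bar))
pl=sel(.053,.063,.40,.60,-.5,-.22); print("plate",len(pl),np.median(pl[:,2]),fit(pl))
rim=sel(.070,.082,.39,.62,-.53,-.2); print("rim",fit(rim))
L=(rim[:,:2]-[.5,-.363])@np.array([[np.cos(th),-np.sin(th)],[np.sin(th),np.cos(th)]])
for a,(i,o) in {"x":(0,1),"y":(1,0)}.items():
    for sg in (1,-1):
        k=(abs(L[:,o])<(.1 if o==1 else .06))&(sg*L[:,i]>.06)
        print(a,sg,np.percentile(L[k][:,i],[2,50,98]).round(4), "slope deg",np.degrees(np.polyfit(L[k][:,o],L[k][:,i],1)[0]).round(2))
box=sel(.098,.108,.42,.50,-.41,-.32); print("box",fit(box)); b=sel(.113,.125,.5,.58,-.41,-.32);print("barrel",fit(b),cv2.minEnclosingCircle((b[:,:2]*1000).astype(np.float32)))
plan([.541,-.3605,.35],7)
E
```

```text
bar 891 [ 0.49813321 -0.36644293  0.0898567 ] (array([ 498.1, -366.4]), array([10.1, 63.7]), 6.9)
plate 26721 0.05798476525957619 (array([ 497.7, -365.3]), array([155.7, 255.5]), 7.2)
rim (array([ 499.4, -365.3]), array([175.7, 266.6]), 7.0)
x 1 [0.075  0.0789 0.0864] slope deg -0.05
x -1 [-0.0849 -0.0814 -0.0791] slope deg -0.09
y 1 [0.124  0.1263 0.1304] slope deg 0.08
y -1 [-0.1348 -0.1312 -0.1288] slope deg 0.06
box (array([ 456.6, -367. ]), array([48.4, 56.2]), 5.5)
barrel (array([ 540.8, -360.2]), array([47.6, 46.9]), 6.7) ((540.8417358398438, -360.3006896972656), 24.042930603027344)
shift cm [ 8.14 -2.37  0.17] rz -0.001 (half-turn alt 3.141 ) yaw now 7.0
```

Request:
carry_out(motion=[4,-1.2,0,0,0,0,4.1,-1.2,0,0,0,0,0,0,4,0,0,0,0,0,4,0,0,0,0,0,4,0,0,0,0,0,4,0,0,0,0,0,0,0,0,0,0,0,0,0,0,0])

```text
clock: 3.7
tool_pos: [0.5416, -0.3606, 0.1932]
eef_rot: [0.998, 0.061, 0.001, 0.001]
contact_force: [0.5, 0.3, 0.2]
opening: 0.997
```

```bash
python3 - <<'E'
from h import *
st(); plan([.5408,-.3603,.132],7)
E
```

```text
3.7 tcp [ 0.5416 -0.3606  0.1932] R [[0.993, 0.121, 0.002], [0.121, -0.993, -0.001], [0.002, 0.001, -1.0]] F [0.5 0.3 0.2] op 0.997 q [ 0.57  0.85 -0.1   1.58  0.11  0.71 -1.03]
shift cm [-0.09 -0.05  6.12] rz -0.001 (half-turn alt 3.141 ) yaw now 7.0
```

Request:
carry_out(motion=[-0.1,0,2,0,0,0,0,0,2,0,0,0,0,0,1.5,0,0,0,0,0,0.6,0,0,0,0,0,0,0,0,0,0,0,0,0,0,0])

```text
clock: 4.45
tool_pos: [0.5402, -0.3604, 0.1313]
eef_rot: [0.998, 0.061, 0.0, 0.0]
contact_force: [-0.5, -0.8, 0.4]
opening: 0.997
```

Request:
carry_out(motion=[0,0,0,0,0,0,0,0,0,0,0,0,0,0,0,0,0,0,0,0,0,0,0,0,0,0,0,0,0,0], hand=3.5, grip_force=15)

```text
clock: 5.08
tool_pos: [0.5398, -0.36, 0.1308]
eef_rot: [0.998, 0.061, -0.0, -0.0]
contact_force: [1.0, 0.2, 0.3]
opening: 0.532
```

```bash
python3 - <<'E'
from h import *
st(); 
# mat fit from top cam
s=snapshot("top"); P=cloud(s); d=finder.masks_of(s,"mat")[0]; Q=P[d["pixels"]]; Q=Q[(abs(Q[:,2]-.003)<.008)]
print(d["p"],fit(Q))
E
```

```text
5.08 tcp [ 0.5398 -0.36    0.1308] R [[0.993, 0.122, -0.0], [0.122, -0.993, 0.0], [-0.0, -0.0, -1.0]] F [1.  0.2 0.3] op 0.532 q [ 0.56  0.94 -0.09  1.61  0.13  0.6  -1.04]Traceback (most recent call last):
  File "<stdin>", line 4, in <module>
IndexError: list index out of range
```

Request:
carry_out(motion=[0,0,-1,0,0,0,0,0,-3,0,0,0,0,0,-4,0,0,0,0,0,-4,0,0,0,0.5,-1.5,0,0,0,0,1.5,-3.5,0,0,0,0,1.7,-4.3,0,0,0,0,1.7,-4.3,0,0,0,0])

```text
clock: 6.18
tool_pos: [0.5765, -0.2162, 0.2496]
eef_rot: [0.998, 0.061, -0.001, -0.001]
contact_force: [0.5, 0.2, -1.8]
opening: 0.532
```

Request:
carry_out(motion=[1.7,-4.3,0,0,0,0,1.7,-4.3,0,0,0,0,1.6,-4.3,0,0,0,0,0,0,3,0,0,0,0,0,4,0,0,0,0,0,4,0,0,0,0,0,3,0,0,0,0,0,0,0,0,0])

```text
clock: 7.18
tool_pos: [0.6083, -0.0833, 0.1078]
eef_rot: [0.998, 0.061, -0.004, -0.001]
contact_force: [0.4, 0.1, -1.7]
opening: 0.529
```

```bash
python3 - <<'E'
from h import *
s0=st();plan([.611,-.084,.0755],7)
s=snapshot("side"); save(s,"s1",(180,120,420,320),3); P=cloud(s)
for n in ["barrel","mat"]:
  for d in finder.masks_of(s,n)[:2]:
    Q=P[d["pixels"]]; print(n,d["p"],np.nanmin(Q,0),np.nanmax(Q,0))
s=snapshot("top"); P=cloud(s)
Q=P.reshape(-1,3); 
hsv=cv2.cvtColor(s["frame"],cv2.COLOR_RGB2HSV); print(hsv[240,330])
m=(abs(hsv[...,0].astype(int)-hsv[240,330,0])<8)&(hsv[...,1]>90)&(abs(P[...,2]-.003)<.01)&(P[...,1]<.2)&(P[...,1]>-.2)&(P[...,0]>.38)&(P[...,0]<.68)
print("mat",m.sum(),fit(P[m]))
E
```

```text
7.17 tcp [ 0.6083 -0.0833  0.1078] R [[0.992, 0.122, -0.007], [0.122, -0.992, 0.001], [-0.007, -0.002, -1.0]] F [ 0.4  0.1 -1.7] op 0.529 q [ 0.09  0.94 -0.05  1.72  0.08  0.49 -1.46]
shift cm [0.28 0.11 3.23] rz 0.001 (half-turn alt -3.141 ) yaw now 7.0
barrel 0.49 [ 0.58461857 -0.08826134  0.04124297] [ 0.59536227 -0.06271406  0.06228679]
mat 0.97 [ 0.39790455 -0.16685239 -0.00558162] [0.66395416 0.1362387  0.01251759]
[104  75  78]
mat 123 (array([530.5,  10.2]), array([212.6, 153.1]), 12.5)
```

View pics/s1.png

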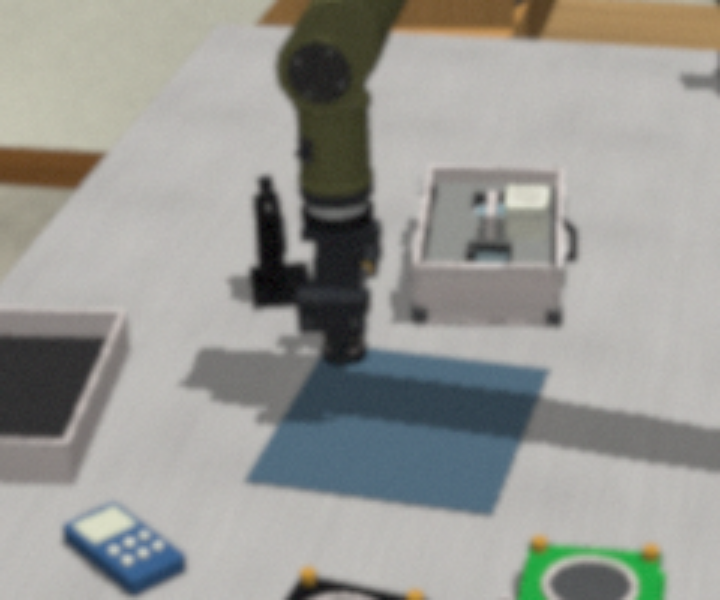

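Request:
carry_out(motion=[0.2,0.1,1.5,0,0,0,0,0,1,0,0,0,0,0,0.5,0,0,0,0,0,0.1,0,0,0,0,0,0,0,0,0,0,0,0,0,0,0])

```text
clock: 8.12
tool_pos: [0.6132, -0.0853, 0.08]
eef_rot: [0.998, 0.061, 0.0, 0.0]
contact_force: [-0.0, 0.1, -0.6]
opening: 0.53
```

Request:
carry_out(motion=[0,0,0.3,0,0,0,0,0,0.15,0,0,0,0,0,0,0,0,0])

```text
clock: 8.5
tool_pos: [0.6128, -0.0852, 0.075]
eef_rot: [0.998, 0.061, -0.0, 0.0]
contact_force: [-0.4, -0.4, -2.0]
opening: 0.533
```

Request:
carry_out(motion=[0,0,0.08,0,0,0,0,0,0,0,0,0,0,0,0,0,0,0])

```text
clock: 8.88
tool_pos: [0.613, -0.0852, 0.0747]
eef_rot: [0.998, 0.061, 0.0, 0.0]
contact_force: [-0.7, 1.1, 2.9]
opening: 0.531
```

Request:
carry_out(motion=[0,0,0,0,0,0,0,0,0,0,0,0,0,0,0,0,0,0,0,0,-2,0,0,0,0,0,-4,0,0,0,0,0,-5,0,0,0,0,0,-5,0,0,0,-1,1.35,0,0,0,0], hand=8.8)

```text
clock: 9.88
tool_pos: [0.6077, -0.0988, 0.24]
eef_rot: [0.998, 0.062, 0.006, 0.0]
contact_force: [0.3, -0.0, 0.3]
opening: 0.997
```

Request:
carry_out(motion=[-3,4,0,0,0,0,-3,4.2,0,0,0,0,-3,4.2,0,0,0,0,-3,4.2,0,0,0,0,-3,4.2,0,0,0,0,-3,4,0,0,0,0,0,0,0,0,0,0,0,0,0,0,0,0])

```text
clock: 10.88
tool_pos: [0.4558, -0.3673, 0.2343]
eef_rot: [0.998, 0.061, -0.0, -0.001]
contact_force: [1.1, 1.1, -0.1]
opening: 0.999
```

```bash
python3 - <<'E'
from h import *
s0=st();plan([.4566,-.3670,.129],7)
E
```

```text
10.88 tcp [ 0.4558 -0.3673  0.2343] R [[0.993, 0.121, -0.0], [0.121, -0.993, 0.001], [-0.0, -0.001, -1.0]] F [ 1.1  1.1 -0.1] op 0.999 q [ 0.67  0.72 -0.13  1.76  0.13  0.67 -0.98]
shift cm [ 8.000e-02 -1.000e-02  1.053e+01] rz -0.001 (half-turn alt 3.141 ) yaw now 7.0
```

Request:
carry_out(motion=[0.1,0,3,0,0,0,0,0,3,0,0,0,0,0,2.5,0,0,0,0,0,1.5,0,0,0,0,0,0.5,0,0,0,0,0,0,0,0,0,0,0,0,0,0,0])

```text
clock: 11.75
tool_pos: [0.4576, -0.368, 0.1303]
eef_rot: [0.998, 0.061, 0.001, 0.001]
contact_force: [-0.2, 0.0, -0.0]
opening: 0.998
```

Request:
carry_out(motion=[0,0,0,0,0,0,0,0,0,0,0,0,0,0,0,0,0,0,0,0,0,0,0,0], hand=4.5, grip_force=12)

```text
clock: 12.25
tool_pos: [0.457, -0.3675, 0.1295]
eef_rot: [0.998, 0.061, -0.0, -0.0]
contact_force: [-0.2, 0.6, 2.0]
opening: 0.634
```

Request:
carry_out(motion=[0,0,-1,0,0,0,0,0,-3,0,0,0,0,0,-4,0,0,0,0,0,-4,0,0,0,1,-1.9,0,0,0,0,2.5,-4.5,0,0,0,0,2.5,-4.5,0,0,0,0,2.5,-4.5,0,0,0,0])

```text
clock: 13.25
tool_pos: [0.5232, -0.2032, 0.25]
eef_rot: [0.998, 0.061, 0.0, 0.0]
contact_force: [0.2, -0.0, -0.8]
opening: 0.635
```

Request:
carry_out(motion=[2.5,-4.5,0,0,0,0,2.5,-4.5,0,0,0,0,2.5,-4.5,0,0,0,0,2.5,-4.5,0,0,0,0,1.7,-3.7,0,0,0,0,1,-1.5,3,0,0,0,0,0,5,0,0,0,0,0,5,0,0,0])

```text
clock: 14.25
tool_pos: [0.6211, 0.0416, 0.1189]
eef_rot: [0.998, 0.061, 0.001, -0.0]
contact_force: [-0.4, 0.0, -1.1]
opening: 0.64
```

Request:
carry_out(motion=[0,0,3,0,0,0,0,0,1,0,0,0,0,0,0.4,0,0,0,0,0,0,0,0,0,0,0,0,0,0,0])

```text
clock: 14.88
tool_pos: [0.6215, 0.0412, 0.0767]
eef_rot: [0.998, 0.061, 0.001, -0.0]
contact_force: [1.0, -0.8, -1.9]
opening: 0.635
```

Request:
carry_out(motion=[0,0,0.2,0,0,0,0,0,0.1,0,0,0,0,0,0,0,0,0,0,0,0,0,0,0])

```text
clock: 15.38
tool_pos: [0.621, 0.0412, 0.0735]
eef_rot: [0.998, 0.061, 0.001, 0.0]
contact_force: [-1.5, -0.7, 5.7]
opening: 0.633
```

Request:
carry_out(motion=[0,0,0,0,0,0,0,0,0,0,0,0,0,0,0,0,0,0,0,0,-2,0,0,0,0,0,-5,0,0,0,0,0,-5,0,0,0,0,0,-5,0,0,-0.17,0,0,0,0,0,-0.18], hand=8.8)

```text
clock: 16.38
tool_pos: [0.6232, 0.0413, 0.2485]
eef_rot: [0.972, 0.236, 0.005, 0.001]
contact_force: [-0.5, 0.4, -1.1]
opening: 0.997
```

Request:
carry_out(motion=[0,0,0,0,0,-0.18,0,0,0,0,0,-0.18,0,0,0,0,0,-0.18,0,0,0,0,0,-0.18,0,0,0,0,0,-0.18,0,0,0,0,0,-0.18,0,0,0,0,0,-0.14,0,0,0,0,0,0], hand=5)

```text
clock: 17.38
tool_pos: [0.6207, 0.0407, 0.2435]
eef_rot: [0.664, 0.748, 0.0, 0.001]
contact_force: [0.8, -0.4, 0.4]
opening: 0.571
```

Request:
carry_out(motion=[-4.8,-2.1,0,0,0,0,-4.8,-2.1,0,0,0,0,-4.8,-2.1,0,0,0,0,-4.8,-2.1,0,0,0,0,-4.8,-2.1,0,0,0,0,-4.8,-2.1,0,0,0,0,-4.8,-2.1,0,0,0,0,-4.8,-2.1,0,0,0,0])

```text
clock: 18.38
tool_pos: [0.4996, -0.3621, 0.2433]
eef_rot: [0.664, 0.747, -0.0, 0.001]
contact_force: [0.7, -0.6, -0.2]
opening: 0.57
```

Request:
carry_out(motion=[0,0,0,0,0,0,0,0,0,0,0,0])

```text
clock: 18.62
tool_pos: [0.5004, -0.3598, 0.243]
eef_rot: [0.664, 0.748, 0.0, 0.0]
contact_force: [0.2, 0.7, -1.6]
opening: 0.57
```

```bash
python3 - <<'E'
from h import *
s0=st();plan([.4981,-.3664,.129],97)
s=snapshot("top"); save(s,"t2",(270,130,590,330),2.4); P=cloud(s)
Q=P.reshape(-1,3)
m=(abs(Q[:,2]-.062)<.007)&(abs(Q[:,1])<.16)&(Q[:,0]>.55)&(Q[:,0]<.66); print("barrel",fit(Q[m]))
m=(abs(Q[:,2]-.046)<.006)&(abs(Q[:,1]-.04)<.05)&(Q[:,0]>.55)&(Q[:,0]<.68); print("box",fit(Q[m]))
hsv=cv2.cvtColor(s["frame"],cv2.COLOR_RGB2HSV); h0=hsv[240,330]
m=(abs(hsv[...,0].astype(int)-h0[0])<10)&(hsv[...,1]>50)&(abs(P[...,2]-.003)<.01)&(P[...,1]<.16)&(P[...,1]>-.19)&(P[...,0]>.38)&(P[...,0]<.68)
print("mat",m.sum(),fit(P[m]))
E
```

```text
18.62 tcp [ 0.5004 -0.3598  0.243 ] R [[-0.119, 0.993, 0.001], [0.993, 0.119, 0.0], [0.0, 0.001, -1.0]] F [ 0.2  0.7 -1.6] op 0.57 q [ 0.85  0.8  -0.56  1.64  0.52  0.86  0.2 ]
shift cm [-0.63 -0.32 11.4 ] rz -0.003 (half-turn alt 3.139 ) yaw now 96.8
barrel (array([613.2, -84.8]), array([46.7, 44.8]), 1.3)
box (array([620.3,  41.3]), array([49.7, 55.8]), 6.5)
mat 10628 (array([532.3, -13.4]), array([278.8, 249.8]), 86.8)
```

View pics/t2.png

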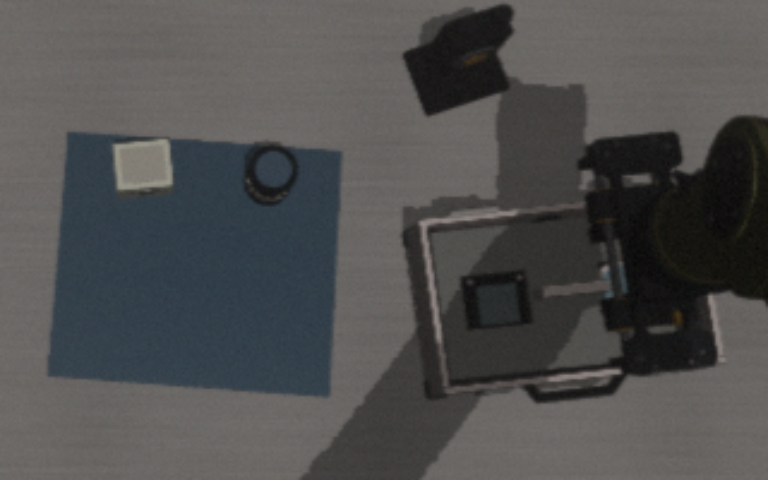

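Request:
carry_out(motion=[-0.6,-0.3,2,0,0,0,0,0,3,0,0,0,0,0,3,0,0,0,0,0,2,0,0,0,0,0,1.4,0,0,0,0,0,0,0,0,0,0,0,0,0,0,0])

```text
clock: 19.55
tool_pos: [0.4986, -0.3668, 0.1292]
eef_rot: [0.663, 0.749, 0.0, 0.001]
contact_force: [1.3, -0.7, -0.2]
opening: 0.568
```

Request:
carry_out(motion=[0,0,0,0,0,0,0,0,0,0,0,0,0,0,0,0,0,0,0,0,0,0,0,0,0,0,0,0,0,0,0,0,0,0,0,0], hand=0, grip_force=25)

```text
clock: 20.3
tool_pos: [0.4979, -0.3667, 0.1285]
eef_rot: [0.663, 0.749, -0.0, -0.0]
contact_force: [-0.4, -0.4, 2.2]
opening: 0.108
```

Request:
carry_out(motion=[0,0,-1,0,0,0,0,0,-2,0,0,0,0,0,-3,0,0,0,0,0,-3,0,0,0,0,0,-3,0,0,0,0,0,0,0,0,0])

```text
clock: 21.05
tool_pos: [0.4995, -0.367, 0.2517]
eef_rot: [0.663, 0.749, 0.001, 0.003]
contact_force: [0.3, -0.9, -3.4]
opening: 0.107
```

```bash
python3 - <<'E'
from h import *
s0=st()
s=snapshot("side"); save(s,"s3",(280,130,440,250),5)
E
```

```text
21.05 tcp [ 0.4995 -0.367   0.2517] R [[-0.121, 0.993, 0.006], [0.993, 0.121, -0.003], [-0.004, 0.005, -1.0]] F [ 0.3 -0.9 -3.4] op 0.107 q [ 0.87  0.79 -0.56  1.63  0.52  0.87  0.22]
```

View pics/s3.png

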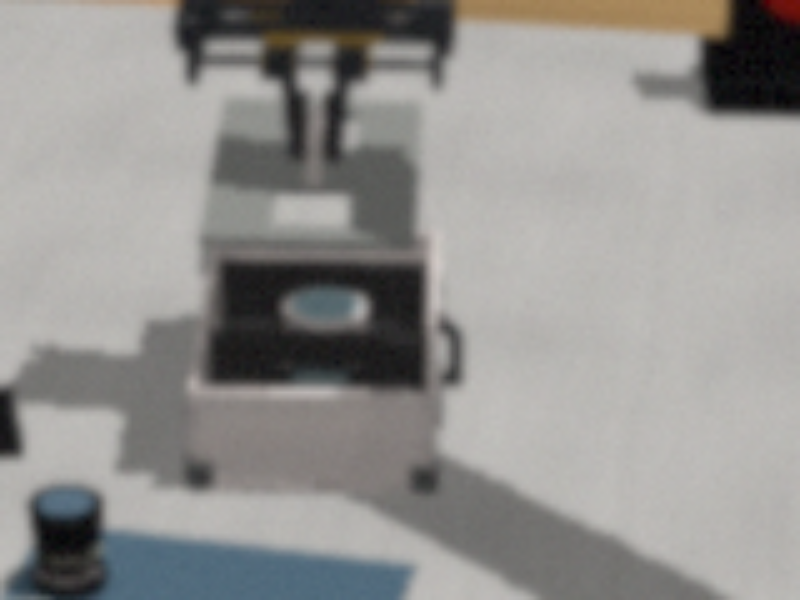

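The divider is lifted level, and the flat shows in the far (-y) bay. Moving it over to the mat.

Request:
carry_out(motion=[2.4,0.2,0,0,0,0,4,0.4,0,0,0,0,5,0.5,0,0,0,0,5,0.5,0,0,0,0,5,0.5,0,0,0,0,5,0.5,0,0,0,0,5,0.5,0,0,0,0,4,0.3,0,0,0,0.09])

```text
clock: 22.1
tool_pos: [0.4881, -0.009, 0.2474]
eef_rot: [0.696, 0.718, -0.0, -0.001]
contact_force: [0.4, 0.3, -3.0]
opening: 0.107
```

Request:
carry_out(motion=[0,0,1,0,0,0.09,0,0,3,0,0,0,0,0,4,0,0,0,0,0,4,0,0,0,0,0,3,0,0,0,0,0,1,0,0,0,0,0,0,0,0,0,0,0,0,0,0,0])

```text
clock: 23.1
tool_pos: [0.4894, -0.0111, 0.0892]
eef_rot: [0.728, 0.686, 0.001, 0.0]
contact_force: [-0.0, -0.2, -1.9]
opening: 0.109
```

```bash
python3 - <<'E'
from h import *
s0=st();plan([.488,-.011,.0785],86.8)
E
```

```text
23.1 tcp [ 0.4894 -0.0111  0.0892] R [[0.059, 0.998, 0.001], [0.998, -0.059, 0.0], [0.0, 0.001, -1.0]] F [-0.  -0.2 -1.9] op 0.109 q [ 0.01  0.91 -0.14  2.1   0.69  0.17 -0.81]
shift cm [ 0.01 -0.14  1.07] rz -0.003 (half-turn alt 3.138 ) yaw now 86.6
```

Request:
carry_out(motion=[0,-0.1,0.6,0,0,0,0,0,0.3,0,0,0,0,0,0.15,0,0,0,0,0,0,0,0,0,0,0,0,0,0,0])

```text
clock: 23.72
tool_pos: [0.488, -0.0111, 0.0784]
eef_rot: [0.728, 0.686, 0.0, 0.0]
contact_force: [-1.2, -0.3, 6.1]
opening: 0.11
```

Request:
carry_out(motion=[0,0,0,0,0,0,0,0,0,0,0,0,0,0,0,0,0,0,0,0,-2,0,0,0,0,0,-5,0,0,0,0,0,-6,0,0,0,0,0,-6,0,0,0,-3,0.3,0,0,0,0], hand=5)

```text
clock: 24.72
tool_pos: [0.4917, -0.039, 0.2723]
eef_rot: [0.726, 0.687, 0.004, 0.003]
contact_force: [0.2, 0.4, -0.3]
opening: 0.565
```

Request:
carry_out(motion=[-5.4,0.5,0,0,0,0,-5.4,0.5,0,0,0,0,-5.4,0.5,0,0,0,0,-5.4,0.5,0,0,0,0,-5.4,0.5,0,0,0,0,-5.4,0.5,0,0,0,0,-5.4,0.5,0,0,0,0,-5.4,0.5,0,0,0,-0.09], hand=8.8)

```text
clock: 25.72
tool_pos: [0.5033, -0.4765, 0.2677]
eef_rot: [0.695, 0.719, -0.0, -0.0]
contact_force: [0.5, 0.2, 0.5]
opening: 0.999
```

Request:
carry_out(motion=[0,0,0,0,0,-0.09,0,0,0,0,0,0,0,0,0,0,0,0])

```text
clock: 26.1
tool_pos: [0.504, -0.4736, 0.2679]
eef_rot: [0.663, 0.749, 0.0, -0.0]
contact_force: [-0.4, 0.4, -0.2]
opening: 0.999
```

```bash
python3 - <<'E'
from h import *
s0=st(); s=snapshot("wrist"); save(s,"w4"); P=cloud(s,s0)
for d in finder.masks_of(s,"flat")[:2]:
    Q=P[d["pixels"]]; Q=Q[~np.isnan(Q[:,0])]; zt=np.percentile(Q[:,2],90); T=Q[abs(Q[:,2]-zt)<.005]
    print(d["p"],d["extent"],len(T),zt,np.median(T,0),fit(T),cv2.minEnclosingCircle((T[:,:2]*1000).astype(np.float32)))
Q=P.reshape(-1,3); T=Q[(abs(Q[:,2]-.047)<.005)&(np.hypot(Q[:,0]-.504,Q[:,1]+.429)<.042)]
print(len(T),T[:,2].mean(),cv2.minEnclosingCircle((T[:,:2]*1000).astype(np.float32)),fit(T))
s=snapshot("top"); P=cloud(s); Q=P.reshape(-1,3)
T=Q[(abs(Q[:,2]-.008)<.003)&(Q[:,0]<.6)&(Q[:,0]>.38)&(abs(Q[:,1])<.16)]; print("divider on mat z",np.median(T[:,2]),len(T),fit(T))
E
```

```text
26.1 tcp [ 0.504  -0.4736  0.2679] R [[-0.121, 0.993, -0.0], [0.993, 0.121, 0.001], [0.001, -0.0, -1.0]] F [-0.4  0.4 -0.2] op 0.999 q [ 0.97  0.87 -0.61  1.36  0.52  1.07  0.41]
0.73 [285.6, 117.4, 367.8, 195.1] 4776 0.04758736852903245 [ 0.50359925 -0.42686505  0.04658572] (array([ 503.7, -427.7]), array([58.4, 59. ]), 15.8) ((503.7816162109375, -427.916015625), 29.901710510253906)
4823 0.04656276461868031 ((503.7641906738281, -427.6768798828125), 30.115100860595703) (array([ 503.8, -428. ]), array([59., 59.]), 5.5)
divider on mat z 0.0075563746391573705 3898 (array([491.5,   0.7]), array([317.7, 216.6]), 90.0)
```

View pics/w4.png

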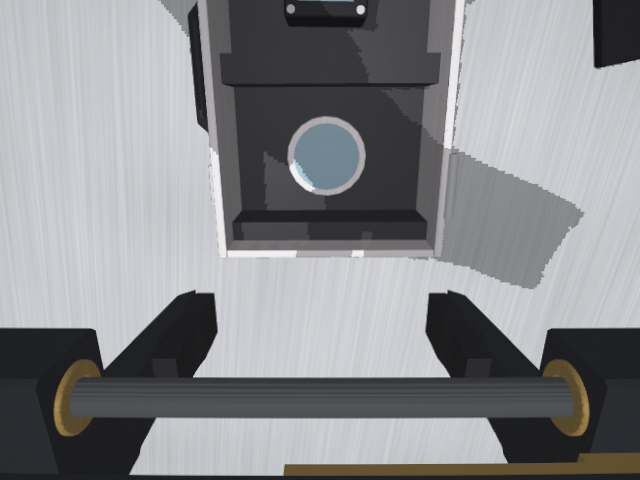

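Request:
carry_out(motion=[4.5,0.5,0,0,0,0,0,0,4,0,0,0,0,0,4,0,0,0,0,0,2,0,0,0,0,0,0,0,0,0,0,0,0,0,0,0])

```text
clock: 27.0
tool_pos: [0.5042, -0.4299, 0.1695]
eef_rot: [0.663, 0.749, 0.0, 0.001]
contact_force: [-0.2, -0.3, 0.7]
opening: 0.992
```

```bash
python3 - <<'E'
from h import *
s0=st(); plan([.5038,-.4278,.083],97)
E
```

```text
27.0 tcp [ 0.5042 -0.4299  0.1695] R [[-0.121, 0.993, 0.002], [0.993, 0.121, -0.001], [-0.002, 0.002, -1.0]] F [-0.2 -0.3  0.7] op 0.992 q [ 0.91  0.95 -0.55  1.54  0.61  0.83  0.26]
shift cm [ 0.22 -0.04  8.65] rz -0.001 (half-turn alt 3.14 ) yaw now 96.9
```

Request:
carry_out(motion=[0.2,0,3,0,0,0,0,0,3,0,0,0,0,0,1.5,0,0,0,0,0,1.1,0,0,0,0,0,0,0,0,0,0,0,0,0,0,0])

```text
clock: 27.75
tool_pos: [0.5036, -0.4279, 0.0829]
eef_rot: [0.663, 0.749, 0.0, 0.001]
contact_force: [-0.2, -0.0, -0.4]
opening: 0.997
```

Request:
carry_out(motion=[0,0,0,0,0,0,0,0,0,0,0,0,0,0,0,0,0,0,0,0,0,0,0,0,0,0,0,0,0,0], hand=5, grip_force=20)

```text
clock: 28.38
tool_pos: [0.5029, -0.4276, 0.0821]
eef_rot: [0.663, 0.749, -0.0, 0.0]
contact_force: [0.0, -0.3, 2.0]
opening: 0.66
```

Request:
carry_out(motion=[0,0,-1,0,0,0,0,0,-3,0,0,0,0,0,-4,0,0,0,0,0,-4,0,0,0,0,0,-4,0,0,0,0,0,-4,0,0,0,2,0.3,0,0,0,0,4,0.5,0,0,0,0])

```text
clock: 29.38
tool_pos: [0.503, -0.3681, 0.2823]
eef_rot: [0.664, 0.747, -0.0, 0.001]
contact_force: [0.2, 0.9, -3.7]
opening: 0.663
```

Request:
carry_out(motion=[5,0.6,0,0,0,0,5.5,0.7,0,0,0,0,5.5,0.7,0,0,0,0,5.5,0.7,0,0,0,0,5.5,0.7,0,0,0,0,5.5,0.7,0,0,0,0,5.5,0.7,0,0,0,0,5.5,0.7,0,0,0,0])

```text
clock: 30.38
tool_pos: [0.5054, 0.0732, 0.2822]
eef_rot: [0.663, 0.749, 0.0, 0.0]
contact_force: [0.7, -0.4, -2.9]
opening: 0.668
```

Request:
carry_out(motion=[5.5,0.7,0,0,0,0,5.5,0.7,0,0,0,0,5,0.7,0,0,0,0,3,0.3,0,0,0,0.1,1,0.1,0,0,0,0.1,0,0,0,0,0,0.08,0,0,0,0,0,0,0,0,0,0,0,0])

```text
clock: 31.38
tool_pos: [0.5073, 0.2727, 0.2819]
eef_rot: [0.761, 0.649, -0.0, 0.0]
contact_force: [-0.7, 0.5, -3.0]
opening: 0.666
```

```bash
python3 - <<'E'
from h import *
s0=st(); s=snapshot("wrist"); save(s,"w5"); P=cloud(s,s0); np.save("w5P.npy",P)
Q=P.reshape(-1,3); Q=Q[np.hypot(Q[:,0]-.506,Q[:,1]-.367)<.13]
pl=Q[(Q[:,2]>.030)&(Q[:,2]<.052)]; print("z pct",np.percentile(pl[:,2],[5,25,50,75,95]).round(4),fit(pl))
f=s["frame"].astype(int); sat=f.max(2)-f.min(2)
m=(f.min(2)>110)&(sat<30)&(P[...,2]>.034)&(P[...,2]<.048)&(np.hypot(P[...,0]-.506,P[...,1]-.367)<.065)
T=P[m]; print("ring",len(T),T[:,2].mean() if len(T) else 0,cv2.minEnclosingCircle((T[:,:2]*1000).astype(np.float32)) if len(T) else 0)
E
```

```text
31.38 tcp [0.5073 0.2727 0.2819] R [[0.157, 0.988, -0.0], [0.988, -0.157, -0.0], [-0.0, -0.0, -1.0]] F [-0.7  0.5 -3. ] op 0.666 q [-0.3   0.68 -0.46  1.73  0.39  0.83 -1.11]
z pct [0.0348 0.0356 0.0362 0.037  0.0407] (array([507.4, 365.6]), array([120.3, 120.4]), 81.5)
ring 2687 0.039393689841685404 ((498.1933288574219, 370.8633728027344), 52.2608528137207)
```

View pics/w5.png

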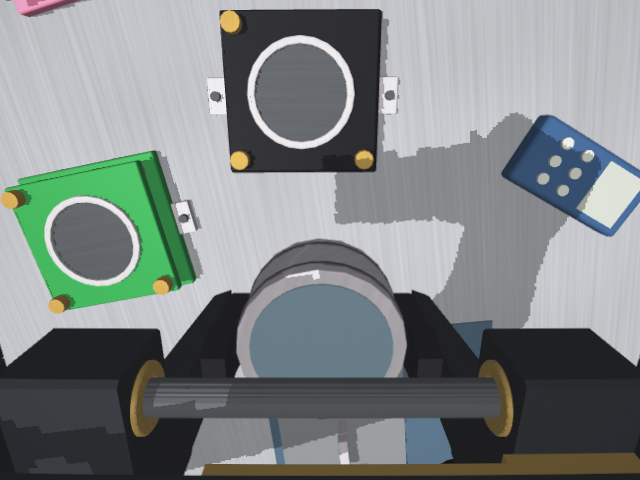

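```bash
python3 - <<'E'
from h import *
P=np.load("w5P.npy"); f=cv2.imread("pics/w5.png").astype(int)
m=(f.min(2)>150); m[:, :242]=0; m[:,360:]=0; m[:30]=0; m[152:]=0
T=P[m]; T=T[(abs(T[:,2]-.04)<.005)]
A=np.c_[T[:,:2]*2,np.ones(len(T))]; r=np.linalg.lstsq(A,(T[:,:2]**2).sum(1),rcond=None)[0]
c=r[:2]; rr=np.hypot(*(T[:,:2]-c).T); print(len(T),c,np.percentile(rr,[2,50,98]),T[:,2].mean())
st(); plan([c[0],c[1],.28],81)
E
```

```text
2390 [0.50724909 0.36570186] [0.03611673 0.03876215 0.04150647] 0.03964952732155732
31.43 tcp [0.5074 0.2727 0.2819] R [[0.158, 0.988, -0.0], [0.988, -0.158, -0.0], [-0.0, -0.0, -1.0]] F [-0.9 -0.3 -3.1] op 0.664 q [-0.3   0.68 -0.46  1.73  0.39  0.83 -1.11]
shift cm [ 9.19 -1.48  0.19] rz -0.001 (half-turn alt 3.14 ) yaw now 80.9
```

Request:
carry_out(motion=[4.6,-0.7,0,0,0,0,4.6,-0.8,0,0,0,0,0,0,4,0,0,0,0,0,4,0,0,0,0,0,4,0,0,0,0,0,2,0,0,0,0,0,0,0,0,0,0,0,0,0,0,0])

```text
clock: 32.42
tool_pos: [0.508, 0.367, 0.1434]
eef_rot: [0.761, 0.649, 0.001, -0.0]
contact_force: [-0.0, 0.4, -3.5]
opening: 0.661
```

```bash
python3 - <<'E'
from h import *
st(); plan([.5072,.3657,.1061],81)
E
```

```text
32.42 tcp [0.508  0.367  0.1434] R [[0.158, 0.987, 0.002], [0.987, -0.159, 0.002], [0.002, 0.002, -1.0]] F [-0.   0.4 -3.5] op 0.661 q [-0.5   0.92 -0.36  1.67  0.49  0.64 -1.29]
shift cm [-0.15 -0.06  3.73] rz -0.002 (half-turn alt 3.14 ) yaw now 80.9
```

Request:
carry_out(motion=[-0.1,0,1.5,0,0,0,0,0,1,0,0,0,0,0,0.6,0,0,0,0,0,0.3,0,0,0,0,0,0,0,0,0,0,0,0,0,0,0,0,0,0,0,0,0])

```text
clock: 33.3
tool_pos: [0.5072, 0.3653, 0.1082]
eef_rot: [0.761, 0.649, 0.0, 0.0]
contact_force: [0.3, 0.6, -3.0]
opening: 0.669
```

Request:
carry_out(motion=[0,0,0.1,0,0,0,0,0,0,0,0,0,0,0,0,0,0,0])

```text
clock: 33.67
tool_pos: [0.507, 0.3652, 0.1069]
eef_rot: [0.761, 0.649, 0.0, 0.0]
contact_force: [0.9, 0.8, -4.1]
opening: 0.664
```

Request:
carry_out(motion=[0,0,0.1,0,0,0,0,0,0,0,0,0,0,0,0,0,0,0])

```text
clock: 34.05
tool_pos: [0.5071, 0.3652, 0.1061]
eef_rot: [0.761, 0.649, 0.0, 0.0]
contact_force: [-0.4, -0.6, -0.2]
opening: 0.664
```

Request:
carry_out(motion=[0,0,0.03,0,0,0,0,0,0,0,0,0])

```text
clock: 34.3
tool_pos: [0.5071, 0.3652, 0.1061]
eef_rot: [0.761, 0.649, 0.0, 0.0]
contact_force: [-1.9, -1.4, 4.4]
opening: 0.662
```

Request:
carry_out(motion=[0,0,0,0,0,0,0,0,0,0,0,0,0,0,0,0,0,0,0,0,-1.5,0,0,0,0,0,-4,0,0,0,0,0,-5,0,0,0,0,0,-6,0,0,0,-4,0,0,0,0,0], hand=7.8)

```text
clock: 35.3
tool_pos: [0.5019, 0.3309, 0.277]
eef_rot: [0.76, 0.65, 0.007, -0.001]
contact_force: [0.2, -0.9, -0.7]
opening: 0.884
```

Request:
carry_out(motion=[-5,0,0,0,0,0,0,0,0,0,0,0,0,0,0,0,0,0])

```text
clock: 35.67
tool_pos: [0.493, 0.2771, 0.2716]
eef_rot: [0.761, 0.649, 0.001, -0.0]
contact_force: [-0.5, 0.2, -0.2]
opening: 0.886
```

```bash
python3 - <<'E'
from h import *
s0=st(); s=snapshot("wrist"); save(s,"w6",(120,0,520,240),2); P=cloud(s,s0)
for d in finder.masks_of(s,"flat")[:2]:
    Q=P[d["pixels"]]; Q=Q[~np.isnan(Q[:,0])]; zt=np.percentile(Q[:,2],90); T=Q[abs(Q[:,2]-zt)<.005]
    print(d["p"],d["extent"],len(T),zt,fit(T),np.polyfit(T[:,0],T[:,2],1)[0],np.polyfit(T[:,1],T[:,2],1)[0])
plan([.488,-.0111,.24],86.6)
E
```

```text
35.67 tcp [0.493  0.2771 0.2716] R [[0.158, 0.987, 0.001], [0.987, -0.158, 0.002], [0.002, 0.001, -1.0]] F [-0.5  0.2 -0.2] op 0.886 q [-0.32  0.68 -0.46  1.77  0.41  0.78 -1.15]
0.97 [275.9, 47.4, 365.4, 139.8] 6267 0.07145039770472128 (array([508.6, 365. ]), array([59.6, 58.4]), 77.5) 0.0006456955204224929 -0.0027600752579432504
0.37 [280.6, 350.6, 423.7, 466.8] 7850 0.009143597582669194 (array([493. ,  38.9]), array([146.7, 142.2]), 86.6) 0.0005402368996924695 -0.002769816719668707
shift cm [-28.64   4.06   3.06] rz -0.098 (half-turn alt 3.044 ) yaw now 81.0
```

View pics/w6.png

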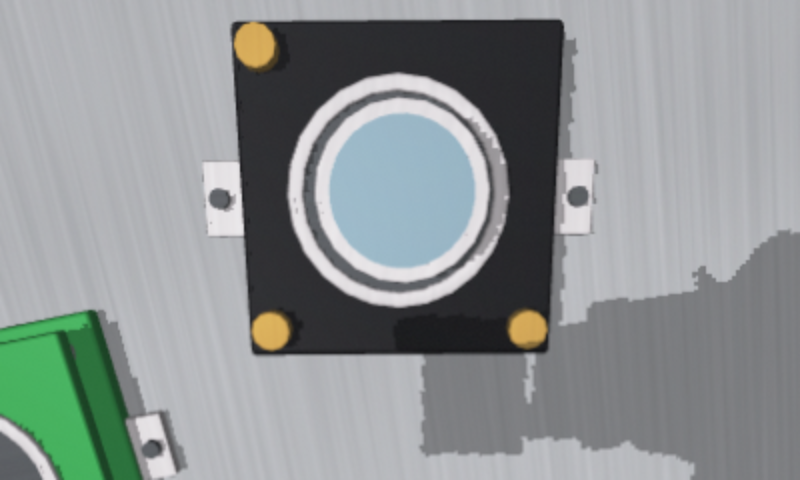

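Request:
carry_out(motion=[-4.8,0.7,0,0,0,0,-4.8,0.7,0,0,0,0,-4.8,0.7,0,0,0,0,-4.8,0.7,0,0,0,0,-4.8,0.7,0,0,0,0,-4.6,0.6,0,0,0,-0.1,0,0,5,0,0,0,0,0,4,0,0,0], hand=5)

```text
clock: 36.78
tool_pos: [0.489, -0.0126, 0.1795]
eef_rot: [0.728, 0.685, 0.001, 0.0]
contact_force: [0.4, -0.3, -1.1]
opening: 0.57
```

Request:
carry_out(motion=[0,0,3,0,0,0,0,0,0,0,0,0,0,0,0,0,0,0])

```text
clock: 37.15
tool_pos: [0.4888, -0.0117, 0.1514]
eef_rot: [0.727, 0.686, 0.001, 0.0]
contact_force: [-1.0, 0.1, -0.4]
opening: 0.569
```

```bash
python3 - <<'E'
from h import *
st(); plan([.488,-.0111,.0784],86.6)
E
```

```text
37.15 tcp [ 0.4888 -0.0117  0.1514] R [[0.058, 0.998, 0.002], [0.998, -0.058, 0.0], [0.001, 0.002, -1.0]] F [-1.   0.1 -0.4] op 0.569 q [ 0.13  0.79 -0.32  2.09  0.69  0.36 -0.82]
shift cm [ 0.05 -0.1   7.3 ] rz 0.001 (half-turn alt -3.14 ) yaw now 86.7
```

Request:
carry_out(motion=[0,-0.1,3,0,0,0,0,0,2.5,0,0,0,0,0,1.3,0,0,0,0,0,0.5,0,0,0,0,0,0,0,0,0,0,0,0,0,0,0])

```text
clock: 37.9
tool_pos: [0.4875, -0.0125, 0.0784]
eef_rot: [0.728, 0.686, 0.001, 0.0]
contact_force: [-0.9, 0.6, 0.0]
opening: 0.565
```

Request:
carry_out(motion=[0,0,0,0,0,0,0,0,0,0,0,0,0,0,0,0,0,0,0,0,0,0,0,0,0,0,0,0,0,0,0,0,0,0,0,0], hand=0, grip_force=25)

```text
clock: 38.65
tool_pos: [0.4871, -0.0125, 0.0776]
eef_rot: [0.728, 0.686, 0.0, 0.0]
contact_force: [0.2, -0.9, 0.1]
opening: 0.104
```

Request:
carry_out(motion=[0,0,-1,0,0,0,0,0,-3,0,0,0,0,0,-4,0,0,0,0,0,-4,0,0,0,0,0,-4,0,0,0,0,0,-1,0,0,0,-2,0.2,0,0,0,0,-4,0.4,0,0,0,0])

```text
clock: 39.65
tool_pos: [0.489, -0.0718, 0.2473]
eef_rot: [0.726, 0.687, -0.0, -0.001]
contact_force: [0.9, -0.2, -2.3]
opening: 0.107
```

Request:
carry_out(motion=[-5,0.4,0,0,0,0,-5,0.4,0,0,0,0,-5,0.5,0,0,0,0,-5,0.5,0,0,0,0,-5,0.4,0,0,0,0,-3,0.3,0,0,0,-0.06,-1.4,0.1,0,0,0,-0.06,0,0,0,0,0,-0.06])

```text
clock: 40.65
tool_pos: [0.4974, -0.3694, 0.2457]
eef_rot: [0.663, 0.748, -0.001, -0.001]
contact_force: [-0.3, 1.0, -1.7]
opening: 0.104
```

Request:
carry_out(motion=[0,0,3,0,0,0,0,0,2,0,0,0,0,0,0,0,0,0,0,0,0,0,0,0])

```text
clock: 41.15
tool_pos: [0.4993, -0.3676, 0.198]
eef_rot: [0.663, 0.749, 0.0, 0.0]
contact_force: [0.7, 0.2, -2.1]
opening: 0.105
```

```bash
python3 - <<'E'
from h import *
st(); plan([.4983,-.3675,.1285],97)
E
```

```text
41.15 tcp [ 0.4993 -0.3676  0.198 ] R [[-0.121, 0.993, 0.001], [0.993, 0.121, -0.0], [-0.0, 0.001, -1.0]] F [ 0.7  0.2 -2.1] op 0.105 q [ 0.89  0.88 -0.61  1.66  0.64  0.82  0.12]
shift cm [ 0.03 -0.1   6.95] rz -0.001 (half-turn alt 3.141 ) yaw now 96.9
```

Request:
carry_out(motion=[0,-0.1,2,0,0,0,0,0,1.5,0,0,0,0,0,1.2,0,0,0,0,0,1,0,0,0,0,0,0,0,0,0])

```text
clock: 41.78
tool_pos: [0.4975, -0.3676, 0.1397]
eef_rot: [0.663, 0.749, -0.0, -0.001]
contact_force: [0.8, -0.0, -2.6]
opening: 0.108
```

Request:
carry_out(motion=[0,0,0.6,0,0,0,0,0,0.4,0,0,0,0,0,0,0,0,0,0,0,0,0,0,0])

```text
clock: 42.28
tool_pos: [0.498, -0.3679, 0.1308]
eef_rot: [0.663, 0.749, 0.0, 0.0]
contact_force: [-0.5, -0.1, -1.9]
opening: 0.103
```

Request:
carry_out(motion=[0,0,0.2,0,0,0,0,0,0.15,0,0,0,0,0,0,0,0,0,0,0,0,0,0,0])

```text
clock: 42.78
tool_pos: [0.498, -0.3679, 0.1277]
eef_rot: [0.663, 0.749, -0.0, 0.0]
contact_force: [-2.2, 0.3, 5.0]
opening: 0.104
```

Request:
carry_out(motion=[0,0,0,0,0,0,0,0,0,0,0,0,0,0,0,0,0,0,0,0,-2,0,0,0,0,0,-4,0,0,0,0,0,-5,0,0,0.17,0,0,-3,0,0,0.18,0,0,0,0,0,0.18], hand=5)

```text
clock: 43.78
tool_pos: [0.4996, -0.3681, 0.2717]
eef_rot: [0.838, 0.546, 0.002, 0.003]
contact_force: [-0.5, -0.4, -0.3]
opening: 0.566
```

Request:
carry_out(motion=[0,0,0,0,0,0.18,0,0,0,0,0,0.18,0,0,0,0,0,0.18,0,0,0,0,0,0.18,0,0,0,0,0,0.18,0,0,0,0,0,0.14,0,0,0,0,0,0,2.4,-4.4,0,0,0,0], hand=8.8)

```text
clock: 44.78
tool_pos: [0.5146, -0.3255, 0.2678]
eef_rot: [0.998, 0.058, -0.0, 0.002]
contact_force: [0.5, 1.3, 0.6]
opening: 0.997
```

Request:
carry_out(motion=[2.5,-4.5,0,0,0,0,2.5,-4.5,0,0,0,0,2.5,-4.5,0,0,0,0,2.5,-4.5,0,0,0,0,2.5,-4.3,0,0,0,0,0,0,4,0,0,0,0,0,0,0,0,0,0,0,0,0,0,0])

```text
clock: 45.78
tool_pos: [0.6136, -0.0858, 0.2283]
eef_rot: [0.998, 0.061, 0.0, 0.0]
contact_force: [0.1, 0.3, 0.8]
opening: 0.995
```

```bash
python3 - <<'E'
from h import *
st(); plan([.613,-.0852,.0747],7)
s=snapshot("top"); save(s,"t7",(420,190,600,310),4); P=cloud(s); Q=P.reshape(-1,3)
def sel(z0,z1,x0,x1,y0,y1):
    m=(Q[:,2]>z0)&(Q[:,2]<z1)&(Q[:,0]>x0)&(Q[:,0]<x1)&(Q[:,1]>y0)&(Q[:,1]<y1); return Q[m]
bar=sel(.084,.097,.48,.515,-.42,-.31); print("bar",len(bar),np.median(bar,0),fit(bar))
th=np.radians(7);
pl=Q[(Q[:,2]>.04)&(Q[:,2]<.072)]; L=(pl[:,:2]-[.499,-.3655])@np.array([[np.cos(th),-np.sin(th)],[np.sin(th),np.cos(th)]])
for sx in(-1,1):
  for sy in(-1,1):
    k=(np.abs(L-[sx*.05,sy*.1]).max(1)<.012); print(sx,sy,k.sum(),np.median(pl[k][:,2]).round(4))
E
```

```text
45.77 tcp [ 0.6136 -0.0858  0.2283] R [[0.993, 0.121, 0.001], [0.121, -0.993, -0.0], [0.001, 0.001, -1.0]] F [0.1 0.3 0.8] op 0.995 q [ 0.16  0.77 -0.17  1.65  0.18  0.73 -1.55]
shift cm [-0.06 -0.08 15.35] rz -0.001 (half-turn alt 3.141 ) yaw now 7.0
bar 30 [ 0.50240307 -0.3864861   0.08980799] (array([ 501.4, -386. ]), array([ 9.1, 15.8]), 10.5)
-1 -1 105 0.0573
-1 1 0 nan
1 -1 110 0.0577
1 1 0 nan
  return _methods._mean(a, axis=axis, dtype=dtype,
  ret = ret.dtype.type(ret / rcount)
```

View pics/t7.png

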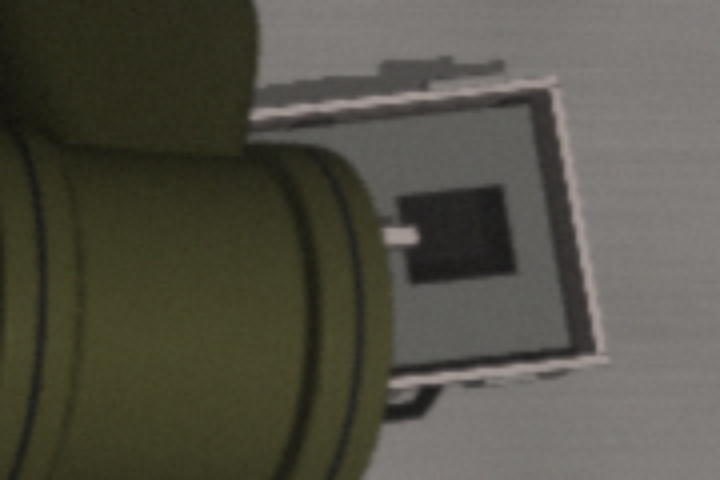

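Request:
carry_out(motion=[-0.1,-0.1,4,0,0,0,0,0,4,0,0,0,0,0,4,0,0,0,0,0,2,0,0,0,0,0,1.2,0,0,0,0,0,0.1,0,0,0,0,0,0,0,0,0,0,0,0,0,0,0])

```text
clock: 46.82
tool_pos: [0.6129, -0.084, 0.0752]
eef_rot: [0.998, 0.061, 0.001, 0.0]
contact_force: [-0.4, -0.4, -0.0]
opening: 0.998
```

Request:
carry_out(motion=[0,0,0,0,0,0,0,0,0,0,0,0,0,0,0,0,0,0,0,0,0,0,0,0,0,0,0,0,0,0], hand=3.5, grip_force=15)

```text
clock: 47.45
tool_pos: [0.6123, -0.084, 0.0741]
eef_rot: [0.998, 0.061, 0.0, 0.0]
contact_force: [0.6, -0.5, -0.3]
opening: 0.532
```

Request:
carry_out(motion=[0,0,-1,0,0,0,0,0,-3,0,0,0,0,0,-4,0,0,0,0,0,-4,0,0,0,0,0,-4,0,0,0,0,0,-1,0,0,0,-1,2.5,0,0,0,0,-1.7,4.5,0,0,0,0])

```text
clock: 48.45
tool_pos: [0.5938, -0.1545, 0.2433]
eef_rot: [0.998, 0.063, -0.0, -0.001]
contact_force: [1.7, -0.7, -1.9]
opening: 0.532
```

Request:
carry_out(motion=[-1.8,4.5,0,0,0,0,-1.8,4.5,0,0,0,0,-1.8,4.5,0,0,0,0,-1.6,3.5,0,0,0,0,-0.9,2.5,0,0,0,0,0,0,4,0,0,0,0,0,0,0,0,0,0,0,0,0,0,0])

```text
clock: 49.45
tool_pos: [0.5396, -0.359, 0.2043]
eef_rot: [0.998, 0.061, -0.0, -0.0]
contact_force: [0.7, -0.2, -1.0]
opening: 0.53
```

```bash
python3 - <<'E'
from h import *
s0=st(); plan([.5395,-.360,.1301],7)
s=snapshot("wrist"); save(s,"w8"); P=cloud(s,s0); Q=P.reshape(-1,3)
bar=Q[(abs(Q[:,2]-.09)<.006)&(abs(Q[:,0]-.498)<.02)&(abs(Q[:,1]+.366)<.045)];print("bar",len(bar),fit(bar) if len(bar) else 0)
th=np.radians(7); L=(Q[:,:2]-[.499,-.3655])@np.array([[np.cos(th),-np.sin(th)],[np.sin(th),np.cos(th)]])
for sx in(-1,1):
  for sy in(-1,1):
    k=(np.abs(L-[sx*.05,sy*.1]).max(1)<.012)&(Q[:,2]>.03)&(Q[:,2]<.075); print(sx,sy,k.sum(),np.median(Q[k][:,2]).round(4) if k.sum() else 0)
E
```

```text
49.45 tcp [ 0.5396 -0.359   0.2043] R [[0.992, 0.123, -0.0], [0.123, -0.992, 0.001], [0.0, -0.001, -1.0]] F [ 0.7 -0.2 -1. ] op 0.53 q [ 0.63  0.84 -0.21  1.57  0.23  0.75 -1.13]
shift cm [-0.03  0.1   7.42] rz 0.001 (half-turn alt -3.141 ) yaw now 7.0
bar 0 0
-1 -1 0 0
-1 1 0 0
1 -1 1456 0.0579
1 1 1433 0.0578
```

View pics/w8.png

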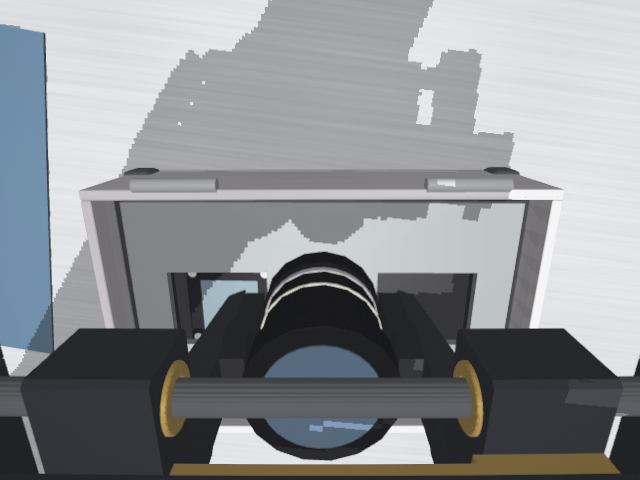

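Request:
carry_out(motion=[0,0.1,3,0,0,0,0,0,2.5,0,0,0,0,0,1.2,0,0,0,0,0,0.4,0,0,0,0,0,0,0,0,0,0,0,0,0,0,0])

```text
clock: 50.25
tool_pos: [0.5399, -0.361, 0.1342]
eef_rot: [0.998, 0.061, 0.001, 0.001]
contact_force: [-0.1, -0.4, -2.1]
opening: 0.528
```

Request:
carry_out(motion=[0,0,0.25,0,0,0,0,0,0.1,0,0,0,0,0,0,0,0,0])

```text
clock: 50.62
tool_pos: [0.5395, -0.3608, 0.1301]
eef_rot: [0.998, 0.061, 0.0, 0.0]
contact_force: [-1.5, 0.7, 4.3]
opening: 0.534
```

Request:
carry_out(motion=[0,0,0,0,0,0,0,0,0,0,0,0,0,0,0,0,0,0,0,0,-2,0,0,0,0,0,-4,0,0,0,0,0,-5,0,0,0,0,0,-2,0,0,0,1.2,-3.3,0,0,0,0], hand=8.8)

```text
clock: 51.62
tool_pos: [0.5472, -0.3304, 0.2635]
eef_rot: [0.998, 0.058, 0.002, 0.003]
contact_force: [0.8, 0.6, -0.8]
opening: 0.995
```

Request:
carry_out(motion=[1.7,-5.2,0,0,0,0,1.7,-5.2,0,0,0,0,1.7,-5.2,0,0,0,0,1.7,-5.2,0,0,0,0,1.7,-5.2,0,0,0,0,1.7,-5.2,0,0,0,0,1.6,-4.4,0,0,0,0,0,0,4,0,0,0])

```text
clock: 52.62
tool_pos: [0.6243, 0.0483, 0.2236]
eef_rot: [0.998, 0.065, 0.005, -0.003]
contact_force: [-0.3, -0.5, -2.2]
opening: 1.0
```

Request:
carry_out(motion=[0,0,4,0,0,0,0,0,0,0,0,0,0,0,0,0,0,0])

```text
clock: 53.0
tool_pos: [0.6222, 0.0412, 0.1816]
eef_rot: [0.998, 0.061, 0.001, -0.0]
contact_force: [-0.1, -0.5, 0.7]
opening: 0.999
```

```bash
python3 - <<'E'
from h import *
s0=st(); plan([.621,.0412,.0735],7)
E
```

```text
53.0 tcp [0.6222 0.0412 0.1816] R [[0.993, 0.121, 0.003], [0.121, -0.993, 0.0], [0.003, -0.0, -1.0]] F [-0.1 -0.5  0.7] op 0.999 q [-0.06  0.84 -0.15  1.67  0.19  0.64 -1.76]
shift cm [-0.15 -0.02 10.81] rz -0.001 (half-turn alt 3.141 ) yaw now 7.0
```

Request:
carry_out(motion=[-0.1,0,4,0,0,0,0,0,3.5,0,0,0,0,0,2,0,0,0,0,0,1,0,0,0,0,0,0.3,0,0,0,0,0,0,0,0,0,0,0,0,0,0,0])

```text
clock: 53.88
tool_pos: [0.6207, 0.0411, 0.0725]
eef_rot: [0.998, 0.061, 0.001, -0.0]
contact_force: [-0.4, -0.3, -0.5]
opening: 0.993
```

Request:
carry_out(motion=[0,0,0,0,0,0,0,0,0,0,0,0,0,0,0,0,0,0,0,0,0,0,0,0,0,0,0,0,0,0], hand=4.5, grip_force=12)

```text
clock: 54.5
tool_pos: [0.6201, 0.041, 0.0717]
eef_rot: [0.998, 0.061, 0.0, 0.0]
contact_force: [-0.8, -0.4, 0.7]
opening: 0.633
```

Request:
carry_out(motion=[0,0,-1,0,0,0,0,0,-3,0,0,0,0,0,-4,0,0,0,0,0,-4,0,0,0,0,0,-4,0,0,0,0,0,-1,0,0,0,-1.2,2.2,0,0,0,0,-2.5,4.5,0,0,0,0])

```text
clock: 55.5
tool_pos: [0.5914, -0.0278, 0.2408]
eef_rot: [0.998, 0.063, -0.0, -0.001]
contact_force: [1.1, -1.3, -1.6]
opening: 0.633
```

Request:
carry_out(motion=[-2.5,4.5,0,0,0,0,-2.5,4.5,0,0,0,0,-2.5,4.5,0,0,0,0,-2.5,4.5,0,0,0,0,-2.5,4.5,0,0,0,0,-2.5,4.5,0,0,0,0,-2.6,4.9,0,0,0,0,0,0,0,0,0,0])

```text
clock: 56.5
tool_pos: [0.4512, -0.3737, 0.2402]
eef_rot: [0.998, 0.056, -0.002, 0.001]
contact_force: [-0.4, 0.8, -1.2]
opening: 0.634
```

Request:
carry_out(motion=[0,0,4,0,0,0,0,0,0,0,0,0,0,0,0,0,0,0])

```text
clock: 56.88
tool_pos: [0.4561, -0.3673, 0.2019]
eef_rot: [0.998, 0.061, 0.0, -0.0]
contact_force: [0.7, -0.4, -1.3]
opening: 0.632
```

```bash
python3 - <<'E'
from h import *
s0=st(); plan([.4561,-.3675,.1277],7)
s=snapshot("wrist"); P=cloud(s,s0); Q=P.reshape(-1,3)
b=Q[(Q[:,2]>.11)&(Q[:,2]<.125)&(abs(Q[:,0]-.54)<.04)&(abs(Q[:,1]+.36)<.04)];print("barrel",len(b),fit(b) if len(b) else 0)
bar=Q[(abs(Q[:,2]-.09)<.005)&(abs(Q[:,0]-.498)<.018)&(abs(Q[:,1]+.366)<.045)];print("bar",len(bar),fit(bar) if len(bar) else 0)
E
```

```text
56.88 tcp [ 0.4561 -0.3673  0.2019] R [[0.992, 0.123, 0.0], [0.123, -0.992, 0.0], [0.0, -0.0, -1.0]] F [ 0.7 -0.4 -1.3] op 0.632 q [ 0.73  0.78 -0.23  1.78  0.28  0.62 -1.11]
shift cm [-0.    0.02  7.42] rz 0.001 (half-turn alt -3.141 ) yaw now 7.0
barrel 11607 (array([ 541.3, -361.9]), array([47.7, 47. ]), 10.5)
bar 2640 (array([ 498.7, -365.8]), array([10.6, 63.9]), 6.5)
```

Request:
carry_out(motion=[0,0,3,0,0,0,0,0,2.5,0,0,0,0,0,1.2,0,0,0,0,0,0.4,0,0,0,0,0,0,0,0,0,0,0,0,0,0,0])

```text
clock: 57.68
tool_pos: [0.4561, -0.3683, 0.1315]
eef_rot: [0.998, 0.061, 0.001, 0.001]
contact_force: [-1.1, -0.2, -0.9]
opening: 0.632
```

Request:
carry_out(motion=[0,0,0.25,0,0,0,0,0,0.1,0,0,0,0,0,0,0,0,0])

```text
clock: 58.05
tool_pos: [0.4557, -0.3681, 0.1276]
eef_rot: [0.998, 0.061, 0.0, 0.0]
contact_force: [-1.9, -0.1, 3.7]
opening: 0.638
```

Touching. Release, rise, and back off for a final check.

Request:
carry_out(motion=[0,0,0,0,0,0,0,0,0,0,0,0,0,0,0,0,0,0,0,0,-2,0,0,0,0,0,-4,0,0,0,0,0,-5,0,0,0,0,0,-6,0,0,0,0,0,-5,0,0,0], hand=8.8)

```text
clock: 59.05
tool_pos: [0.4556, -0.368, 0.3495]
eef_rot: [0.998, 0.061, 0.001, 0.0]
contact_force: [0.4, -0.8, 0.1]
opening: 0.998
```

Request:
carry_out(motion=[0,0,0,0,0,0,0,0,0,0,0,0,0,0,0,0,0,0])

```text
clock: 59.42
tool_pos: [0.4548, -0.3676, 0.3454]
eef_rot: [0.998, 0.061, -0.001, -0.001]
contact_force: [-0.1, -0.3, -0.2]
opening: 0.997
```

```bash
python3 - <<'E'
from h import *
s0=st(); s=snapshot("wrist"); save(s,"w9"); P=cloud(s,s0); Q=P.reshape(-1,3)
def sel(z0,z1,x0,x1,y0,y1):
    m=(Q[:,2]>z0)&(Q[:,2]<z1)&(Q[:,0]>x0)&(Q[:,0]<x1)&(Q[:,1]>y0)&(Q[:,1]<y1); return Q[m]
print("bar",fit(sel(.085,.096,.485,.515,-.41,-.32)))
print("box",fit(sel(.098,.108,.42,.50,-.41,-.32))); print("barrel",fit(sel(.113,.125,.5,.58,-.41,-.32)))
th=np.radians(7); L=(Q[:,:2]-[.499,-.3655])@np.array([[np.cos(th),-np.sin(th)],[np.sin(th),np.cos(th)]])
for sx in(-1,1):
  for sy in(-1,1):
    k=(np.abs(L-[sx*.05,sy*.1]).max(1)<.012)&(Q[:,2]>.03)&(Q[:,2]<.075); print(sx,sy,k.sum(),np.median(Q[k][:,2]).round(4) if k.sum() else 0)
s=snapshot("top"); save(s,"t9"); Q=cloud(s).reshape(-1,3); print("flat",fit(sel(.065,.078,.46,.55,.32,.42)),np.median(sel(.065,.078,.46,.55,.32,.42)[:,2]))
E
```

```text
59.42 tcp [ 0.4548 -0.3676  0.3454] R [[0.993, 0.122, -0.003], [0.122, -0.993, 0.002], [-0.003, -0.002, -1.0]] F [-0.1 -0.3 -0.2] op 0.997 q [ 0.77  0.59 -0.29  1.63  0.2   0.95 -1.04]
bar (array([ 498.9, -366. ]), array([ 9.5, 63.8]), 7.0)
box (array([ 456.7, -369.7]), array([48.5, 56.2]), 6.5)
barrel (array([ 541.6, -362.5]), array([46.9, 47.2]), 6.5)
-1 -1 597 0.0581
-1 1 604 0.058
1 -1 767 0.058
1 1 778 0.0579
flat (array([508. , 365.8]), array([58.3, 59.5]), 58.9) 0.06957631233435713
```

View pics/w9.png

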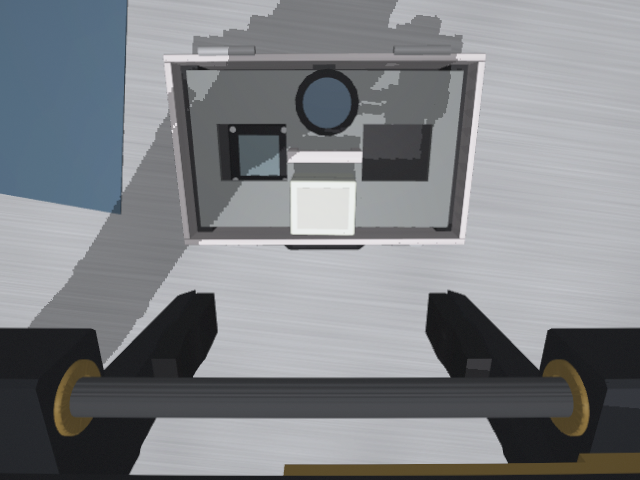

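View pics/t9.png

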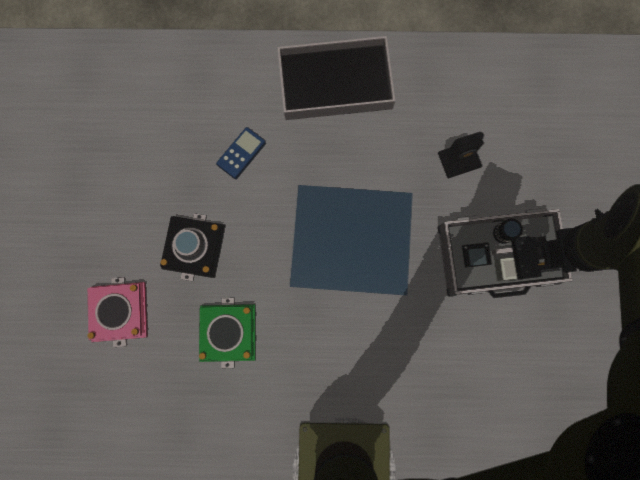

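All as wanted: the flat is in the ring, the divider is down at all four corners (58 mm), the barrel and box are within about 3 mm of their starts, and the robot is clear. Handing in.

```bash
python3 -c "
from plant import workorder
print(workorder.finish_job())"
```

```text
the job is handed in; nothing more can be done
None
```

The job is done and handed in at about 59.5 s on the clock. I stood the barrel and box on the mat, laid the divider beside them, and seated the flat glass up in the black stage's ring. Then I put the divider, barrel and box back in the case.

Last checks:
- **Flat:** level, with its top at z ≈ 70 mm. It sits about 1 mm off the ring centre.
- **Divider:** its top reads 58 mm at all four corners, so it is fully down.
- **Barrel:** upright, about 2.3 mm from where it first stood.
- **Optic box:** upright, about 2.7 mm from where it first stood, mostly along y. It is within 0.5° of square with the case, as measured.
- **Left alone:** the beamsplitter is still in its bay, and the holder and controller look unmoved in the last picture.
- **Robot:** touching nothing, about 0.34 m up.

No check failed. The camera measurements vary by 1–2 mm, so the small offsets above are partly measurement error.

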